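# Sweep the sausage-roll off-cuts off the trimming board into the catch pan

### The arm

A 6-joint arm with a two-finger parallel gripper is mounted at the origin on the work surface. World frame = base frame: x ahead of the robot, y to its left, z up, the work surface at z = 0. Lengths are in m, angles in rad, forces in N, time in s.
With the tool pointing down it reaches from about 0.425 to 0.95 m from the base axis. Payload 14.7 kg.
Tool frame: the origin (TCP) lies on the centre line of the jaws, within the pads' length; the fingertips stand 25 mm ahead of it and the grasp point (between the pads) lies 6 mm ahead of it (arm.tip_reach is the z of the fingertips in the tool frame, in m); z points along the fingers, y is the line along which they close (so a half turn about z gives the same grasp; the last joint's range is limited). The gripper opens to 85 mm and grips with 20 to 120 N. Pads are 22 mm wide; open, the fingers measure 114 mm over their backs; the gripper's body (76 mm by 85 mm) begins 54 mm behind the grasp point. The pads swing forward as they close: fully open they stand 13 mm farther back than shut.
Start: joints at [-1.268, 0.48, 1.596, -0, 1.065, -0.047], TCP at [0.223, -0.611, 0.217] pointing down, gripper open.
Joint ranges: [-2.75, 2.75], [-0.82, 2.05], [0.23, 2.67], [-1.56, 4.7], [0.09, 2.69], [-2.92, 2.92]. Speed limits (rad/s): [1.89, 1.89, 2.39, 3.01, 3.01, 3.01].

### API

Orientations are given as a rotation vector (axis times angle).
In Python, from plant import read_state, viewer, ticket, arm gives the robot as it stands. The module is installed in compiled form; this text tells all that it offers.
- The arm moves only by the tool arm_command, never from a script. Its argument "increments" is a list of rows, each a list of 3 entries, a list of its own where there are three numbers: the turn, a rotation vector about the tool's x, y, z in degrees, then the shift along the tool's x, y, z in cm, then the opening, from 0 (shut) to 1 (fully open). A call has 1 to 20 rows; each row is the pose to reach, as a shift and turn from the pose commanded when the call began, along the tool's axes at that moment; what a row does not reach only later rows make up. A row lasts 1/12 s, in which the tool goes at most 41.7 mm and 7.16 degrees, less where a joint would pass 70% of its speed; a pose out of reach is approached as far as the arm can. A call with a gripper value outside its range is refused whole. The fingers move at their own pace and stop on an object; "newtons" is the grip in N (left out, the last holds). Time passes only in rows, so rows that repeat a pose let the fingers close. It gives the time, the measured TCP pose, the force, the opening and the grip force at its end, in the units of the state.
- read_state(): the state, without advancing time (a new reading comes with each control period).
- viewer.camera(name): name is "scene" or "top" or "wrist"; returns the picture (384x512x3 uint8, red, green, blue); there is no depth.
- viewer.calibration(name): a dict with "K" (3x3 intrinsics, pixels), "camera_from_world" (4x4, takes a point from world to camera coordinates). Camera axes: x right, y up, looking along -z (the intrinsics and any distortion apply to the point x, -y, -z); pixel columns grow to the right and rows downward; lengths in m; the calibration is good to about 2 mm. The wrist camera is an equidistant fisheye: a pixel r from the principal point sees the ray r / f radians off the axis. A picture is of the moment at which its call begins: read the wrist's pose just before it. calibration takes no time and is no camera call; for the wrist camera it gives the pose at the moment of the call.
- ticket.job_done(): hands the job in; it is judged then, once.
The state is a dict: "clock": time; "qpos": joint angles; "qd": joint speeds; "effort": joint torques, N m; "ee_pos": TCP position; "ee_rot": TCP orientation; "force": force on the tool from outside, world axes, zero at the start; "wrist_torque": the same for the moment, N m; "grip_width": finger opening in m; "grasp_force": force on a finger pad.
Only numpy, scipy, OpenCV 4.12 (cv2) and the standard library are available. Lean on these libraries where they do the work, as an engineer would, in place of code of your own. Each camera call takes 0.05 s, during which the arm holds its last target. There are 200 camera calls.

### The job

Clear the trimming board: with your fingers, sweep the four sausage-roll off-cuts along the board and over its end so that they drop into the deep catch pan. Push them only, do not pick them up, and leave the whole rolls and the tongs where they lie.

Things in the scene. Friction and masses are not known exactly. Their poses are not given: they have to be found in the camera images.
- board: Wooden trimming board, 260 (its x) by 380 (its y), standing on two wooden cheeks so that its flat top is 90 mm above the counter. Origin: on the counter under the board's centre; z up. A lip 12 wide and 15 high runs along both long sides (at board x = -130 and +130 mm outer faces), leaving a flat lane 236 mm wide; the two short ends, at board y = -190 and +190 mm, have no lip. Fixed; turned by up to 7 degrees either way from the robot's frame.
- pan: Deep stainless catch pan, empty: 265 (its x) by 162 (its y) over the rim, 65 high, inside 243 by 140 with a floor 3 mm thick. Origin: centre of its underside, on the counter; axes parallel to the board's. It stands at one short end of the board (either the +y or the -y end), its rim tucked 15 mm under the overhanging board end, so what goes over that end falls into it. Fixed.
- tray: Shallow stainless tray of the same outline, 265 by 162, only 20 high, at the opposite end of the board, with two whole rolls in it. Origin: centre of its underside, axes parallel to the board's. Fixed. Not the place for off-cuts.
- offcut0_center (a point): Off-cut: the trimmed end of a sausage roll, a crusty, firm domed stub 24 long (its x), 44 wide (its y), 34 high, about 30 g, lying on its flat base in the clear part of the board, at any yaw. The point is its centre, 17 mm above its base; z up. It slides when pushed low down.
- offcut1_center (a point): Off-cut: the trimmed end of a sausage roll, a crusty, firm domed stub 26 long (its x), 44 wide (its y), 34 high, about 30 g, lying on its flat base in the clear part of the board, at any yaw. The point is its centre, 17 mm above its base; z up. It slides when pushed low down.
- offcut2_center (a point): Off-cut: the trimmed end of a sausage roll, a crusty, firm domed stub 28 long (its x), 44 wide (its y), 34 high, about 30 g, lying on its flat base in the clear part of the board, at any yaw. The point is its centre, 17 mm above its base; z up. It slides when pushed low down.
- offcut3_center (a point): Off-cut: the trimmed end of a sausage roll, a crusty, firm domed stub 30 long (its x), 44 wide (its y), 34 high, about 30 g, lying on its flat base in the clear part of the board, at any yaw. The point is its centre, 17 mm above its base; z up. It slides when pushed low down.
- roll_board_center (a point): Whole sausage roll, 130 long (its x), 44 wide, 34 high, about 120 g, lying on the board along the lip that is farther from the robot. The point is its centre, half-way up. To be left alone.
- roll_tray0_center (a point): Whole sausage roll, 130 long (its x), 44 wide, 34 high, lying in the shallow tray. The point is its centre, half-way up. To be left alone.
- roll_tray1_center (a point): Whole sausage roll, 130 long (its x), 44 wide, 34 high, lying in the shallow tray. The point is its centre, half-way up. To be left alone.
- tongs_center (a point): Serving tongs, 240 long (its x), about 70 across the open jaws, 34 high, lying on the counter beyond the board's far side. The point is near the middle of their length, 17 mm above the counter. To be left alone.

How it is judged:
At the end, for the whole second after the job is handed in: All four off-cuts lie at rest inside the deep pan (their centres within its walls and below its rim); the whole rolls and the tongs are within 20 mm of where they were (x of offcut0_center in the frame of pan between -0.122 and 0.122 m and y of offcut0_center in the frame of pan between -0.072 and 0.072 m and height (world z) of each of offcut0_center, offcut1_center, offcut2_center, offcut3_center below 0.065 m and linear speed of each of offcut0, offcut1, offcut2, offcut3 below 0.02 m/s and x of offcut1_center in the frame of pan between -0.122 and 0.122 m and y of offcut1_center in the frame of pan between -0.072 and 0.072 m and x of offcut2_center in the frame of pan between -0.122 and 0.122 m and y of offcut2_center in the frame of pan between -0.072 and 0.072 m and x of offcut3_center in the frame of pan between -0.122 and 0.122 m and y of offcut3_center in the frame of pan between -0.072 and 0.072 m and distance of each of roll_board_center, roll_tray0_center, roll_tray1_center, tongs_center from where it was at the start of the episode below 0.02 m); the robot touches nothing.
It fails at once if an off-cut is lifted: its centre comes more than 34 mm above the board's top (17 mm above where it lay) (height (world z) of any of offcut0_center, offcut1_center, offcut2_center, offcut3_center above 0.124 m).
It fails at once if a whole roll or the tongs are moved by more than 20 mm (distance of any of roll_board_center, roll_tray0_center, roll_tray1_center, tongs_center from where it was at the start of the episode above 0.02 m).
It also fails if it takes over 67 s, if anything falls off the work surface, if the arm or the gripper's body presses on something with over 40 N, if the wrist force passes 120 N, or if a joint passes its speed limit or range.

## Working session

There is one attempt and no reset: what is moved stays moved. The work goes in short steps, Python scripts to look and compute and a tool call to move; the robot and the scene stay as the last step left them, time stands still between calls to the robot, and variables do not carry over. Pictures are saved under pics/ and viewed, at most 10 in all, crops included, and the job is handed in when it is done.

Besides the shell and the picture viewer there is one more tool, called by a JSON object that holds its "op" and its "data". arm_command: Moves the arm, as the interface text tells. Its arguments: {"type":"object","properties":{"increments":{"type":"array"},"newtons":{"type":"number"}},"required":["increments"]}

```bash
mkdir -p pics; python3 - <<'E'
from plant import read_state, viewer
import cv2
for n in("top","scene"):
    im=viewer.camera(n)[:,:,::-1]; cv2.imwrite(f"pics/{n}0.png",cv2.resize(im,(800,600),interpolation=cv2.INTER_CUBIC))
    c=viewer.calibration(n); print(n,c)
s=read_state(); print(s)
E
```

```text
top {'K': array([[378.08061502,   0.        , 263.51356868],
       [  0.        , 378.08061502, 197.96176163],
       [  0.        ,   0.        ,   1.        ]]), 'camera_from_world': array([[-4.88446747e-03, -9.99662393e-01,  2.55194404e-02,
         7.57704841e-03],
       [ 9.88382017e-01, -9.49413935e-04,  1.51987126e-01,
        -6.35663711e-01],
       [-1.51911586e-01,  2.59653321e-02,  9.88052970e-01,
        -9.59825581e-01],
       [ 0.00000000e+00,  0.00000000e+00,  0.00000000e+00,
         1.00000000e+00]])}
scene {'K': array([[348.33633447,   0.        , 252.54900963],
       [  0.        , 348.33633447, 192.83842773],
       [  0.        ,   0.        ,   1.        ]]), 'camera_from_world': array([[ 0.0835637 ,  0.9964846 ,  0.00596219, -0.08182559],
       [-0.86995118,  0.07003215,  0.48813978,  0.51740461],
       [ 0.48600623, -0.04597758,  0.8727451 , -1.15245521],
       [ 0.        ,  0.        ,  0.        ,  1.        ]])}
{'clock': 0.1, 'qpos': array([-1.26756177e+00,  4.80774273e-01,  1.59677808e+00, -2.09237669e-06,
        1.06514842e+00, -4.66256557e-02]), 'qd': array([-0.00083533, -0.00083576, -0.00032228, -0.00015192,  0.00081537,
        0.00087912]), 'effort': array([ 1.29459793e-03, -9.52253222e+01, -4.31040466e+01, -3.75495142e-05,
        5.39665562e-03,  1.07568801e-04]), 'ee_pos': array([ 0.22268689, -0.61025555,  0.21644547]), 'ee_rot': array([-3.09256559e+00, -5.46570958e-01,  2.25490102e-04]), 'force': array([0.21761974, 0.07639387, 0.34937633]), 'wrist_torque': array([-0.02515317,  0.02628375, -0.02611999]), 'grasp_force': 0.0, 'grip_width': 0.08522148438630124}
```

View pics/top0.png

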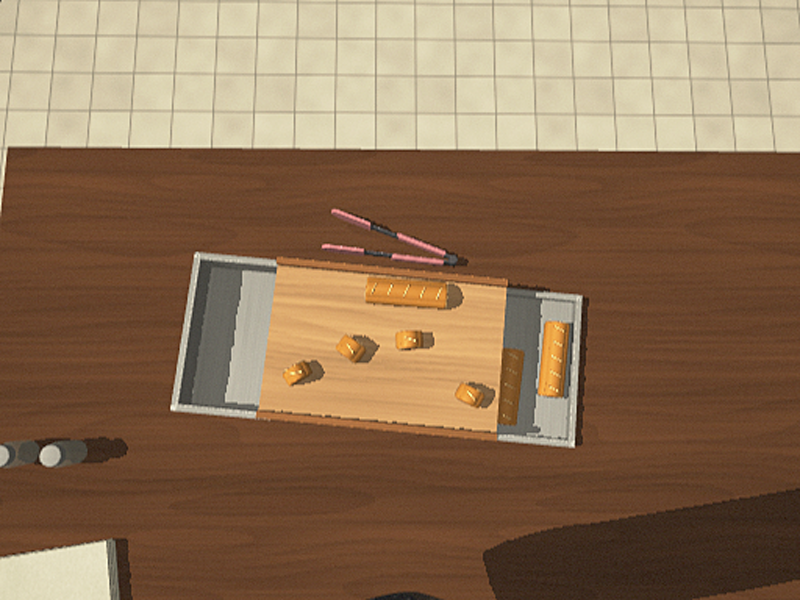

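View pics/scene0.png

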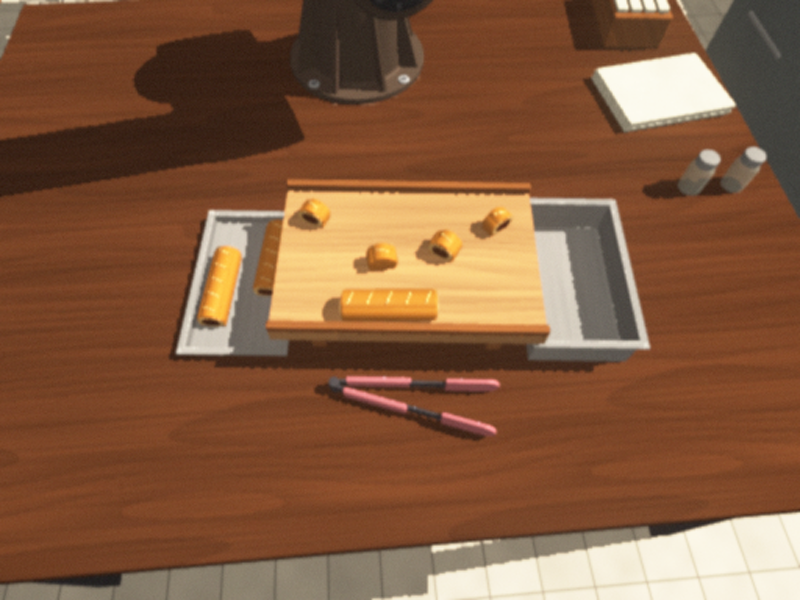

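The top view shows the deep pan on the left (+y). The off-cuts are at (297,372), (350,348), (408,340) and (470,394), and the whole roll on the board runs from (366,290) to (450,294) (800-px scale).

```bash
cat > h.py <<'E'
import numpy as np
from plant import read_state, viewer
from scipy.spatial.transform import Rotation as R
def px2w(n,u,v,z,s=1.5625):
    c=viewer.calibration(n);K=c["K"];T=c["camera_from_world"]
    d=np.linalg.inv(K)@[u/s,v/s,1]; d=T[:3,:3].T@(d*[1,-1,-1]); o=-T[:3,:3].T@T[:3,3]
    return o+d*(z-o[2])/d[2]
def frame(th,c):  # board axes
    return np.array([[np.cos(th),-np.sin(th)],[np.sin(th),np.cos(th)]]),np.array(c)
E
python3 - <<'E'
from h import *
np.set_printoptions(precision=4,suppress=True)
C=[px2w("top",*p,z)[:2] for p,z in [((277,258),.105),((508,279),.105),((497,436),.09),((258,415),.09)]]
C=np.array(C);print("corners",C); c=C.mean(0)
v=C[0]-C[1]+C[3]-C[2]; th=np.arctan2(-v[0],v[1]); print("c",c,"yaw deg",np.degrees(th), "len",np.linalg.norm(C[0]-C[1]),np.linalg.norm(C[3]-C[2]),"wid",np.linalg.norm(C[0]-C[3]))
Rm,_=frame(th,c)
for n,L in (("top",[(297,372),(350,348),(408,340),(470,394),(366,290),(450,294),(407,304)]),("scene",[(498,221),(446,244),(381,257),(315,212)])):
  for p in L:
    w=px2w(n,*p,.112)[:2]; print(n,p,w,"board",Rm.T@(w-c))
s=read_state();M=R.from_rotvec(s["ee_rot"]).as_matrix();print(M)
E
```

```text
corners [[ 0.7114  0.2254]
 [ 0.6768 -0.15  ]
 [ 0.4255 -0.1277]
 [ 0.4604  0.2509]]
c [0.5685 0.0496] yaw deg -5.269372645503768 len 0.37700240517461 0.38022115948599494 wid 0.2522906312852966
top (297, 372) [0.5269 0.1875] board [-0.0542  0.1334]
top (350, 348) [0.5643 0.1051] board [-0.0094  0.0549]
top (408, 340) [0.5767 0.0136] board [ 0.0115 -0.0352]
top (470, 394) [ 0.4915 -0.0833] board [-0.0645 -0.1395]
top (366, 290) [0.6573 0.0806] board [0.0856 0.039 ]
top (450, 294) [ 0.6508 -0.0543] board [ 0.0914 -0.0959]
top (407, 304) [0.6345 0.0149] board [ 0.0689 -0.0285]
scene (498, 221) [0.5367 0.1894] board [-0.0445  0.1363]
scene (446, 244) [0.5716 0.1076] board [-0.0022  0.058 ]
scene (381, 257) [0.5866 0.0129] board [ 0.0213 -0.0349]
scene (315, 212) [ 0.4987 -0.0791] board [-0.0577 -0.1346]
[[ 0.9394  0.3428 -0.0003]
 [ 0.3428 -0.9394  0.0011]
 [ 0.     -0.0011 -1.    ]]
```

```bash
cat >> h.py <<'E'
TH=np.radians(-5.27); CB=np.array([.5685,.0496])
RB=np.array([[np.cos(TH),-np.sin(TH)],[np.sin(TH),np.cos(TH)]])
YT=np.array([*RB[:,0],0]); GOAL=np.c_[np.cross(YT,[0,0,-1]),YT,[0,0,-1]]
def b2w(x,y,z): return np.array([*(CB+RB@[x,y]),z])
def w2b(p): return np.array([*(RB.T@(np.array(p[:2])-CB)),p[2]])
def plan(*P,world=False):
    s=read_state();M=R.from_rotvec(s["ee_rot"]).as_matrix()
    print("t",round(s["clock"],2),"board",w2b(s["ee_pos"]).round(4),"turn",np.degrees(R.from_matrix(M.T@GOAL).as_rotvec()).round(1),"F",s["force"].round(1),"w",round(s["grip_width"],4))
    for p in P: print(p,"->",(100*M.T@((np.array(p) if world else b2w(*p))-s["ee_pos"])).round(2))
E
python3 -c "
from h import *
from plant import arm
print(arm.tip_reach)
plan((.45,-.35,.217),b2w(-.06,.07,.18),world=True)"
```

```text
0.025
t 0.1 board [-0.2837 -0.6888  0.2164] turn [ -0.1  -0.  -64.7] F [0.2 0.1 0.3] w 0.0852
(0.45, -0.35, 0.217) -> [ 30.27 -16.66  -0.04]
[0.51518307 0.12481506 0.18      ] -> [ 52.67 -59.02   3.71]
```

{"op": "arm_command", "data": {"increments": [[[0,0,-30],[30.3,-16.7,0],0.235],[[0,0,-30],[30.3,-16.7,0],0.235],[[0,0,-30],[30.3,-16.7,0],0.235],[[0,0,-30],[30.3,-16.7,0],0.235],[[0,0,-30],[30.3,-16.7,0],0.235],[[0,0,-30],[30.3,-16.7,0],0.235],[[0,0,-30],[30.3,-16.7,0],0.235],[[0,0,-30],[30.3,-16.7,0],0.235],[[0,0,-30],[30.3,-16.7,0],0.235],[[0,0,-64.7],[52.7,-59,2],0.235],[[0,0,-64.7],[52.7,-59,2],0.235],[[0,0,-64.7],[52.7,-59,2],0.235],[[0,0,-64.7],[52.7,-59,2],0.235],[[0,0,-64.7],[52.7,-59,2],0.235],[[0,0,-64.7],[52.7,-59,2],0.235],[[0,0,-64.7],[52.7,-59,2],0.235],[[0,0,-64.7],[52.7,-59,2],0.235],[[0,0,-64.7],[52.7,-59,2],0.235],[[0,0,-64.7],[52.7,-59,2],0.235],[[0,0,-64.7],[52.7,-59,2],0.235]]}}

```text
clock: 1.77
ee_pos: [0.5126, 0.1057, 0.1977]
ee_rot: [-2.321, -2.117, 0.0]
force: [1.7, -1.5, 0.0]
grip_width: 0.0204
grasp_force: 0.0
```

{"op": "arm_command", "data": {"increments": [[[0,0,0],[0,0,0],0.235],[[0,0,0],[0,0,0],0.235],[[0,0,0],[0,0,0],0.235]]}}

```text
clock: 2.02
ee_pos: [0.5125, 0.1036, 0.1976]
ee_rot: [-2.32, -2.118, 0.001]
force: [-0.2, -0.8, -0.1]
grip_width: 0.02
grasp_force: 0.0
```

```bash
python3 -c "
from h import *
import cv2
im=viewer.camera('wrist')[:,:,::-1]
cv2.imwrite('pics/w1.png',cv2.resize(im,(800,600)))
plan((-.06,.07,.16),(-.06,.07,.12),(-.055,.21,.12),(-.055,.21,.18))"
```

```text
t 2.07 board [-0.0606  0.048   0.1977] turn [-0.  0. -0.] F [-0.4 -0.1  0. ] w 0.0202
(-0.06, 0.07, 0.16) -> [2.2  0.06 3.77]
(-0.06, 0.07, 0.12) -> [2.2  0.07 7.77]
(-0.055, 0.21, 0.12) -> [16.2   0.57  7.76]
(-0.055, 0.21, 0.18) -> [16.2   0.56  1.76]
```

View pics/w1.png

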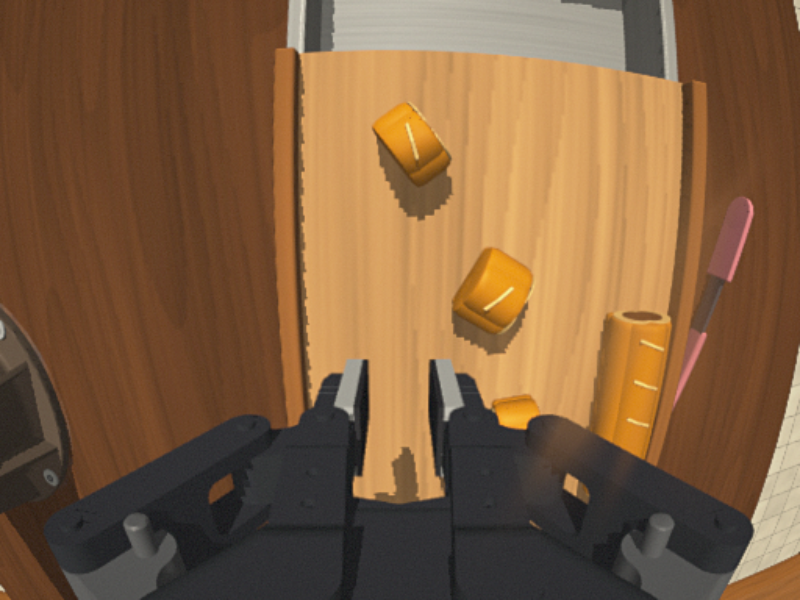

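Off-cut A (411,145) lies ahead of the fingers and B (493,290) is clear to the right, so I descend and sweep A.

{"op": "arm_command", "data": {"increments": [[[0,0,0],[1,0,3],0.235],[[0,0,0],[1.2,0,6],0.235],[[0,0,0],[1.2,0.1,8],0.235],[[0,0,0],[1.2,0.1,8],0.235],[[0,0,0],[2.5,0.3,8],0.235],[[0,0,0],[4,0.6,8],0.235],[[0,0,0],[5.2,0.7,8],0.235],[[0,0,0],[6.4,0.8,8],0.235],[[0,0,0],[7.6,0.8,8],0.235],[[0,0,0],[8.8,0.8,8],0.235],[[0,0,0],[10,0.8,8],0.235],[[0,0,0],[11.2,0.8,8],0.235],[[0,0,0],[12.4,0.8,8],0.235],[[0,0,0],[13.6,0.8,8],0.235],[[0,0,0],[14.8,0.8,8],0.235],[[0,0,0],[16,0.8,8],0.235],[[0,0,0],[17,0.8,8],0.235],[[0,0,0],[17,0.8,8],0.235],[[0,0,0],[17,0.8,8],0.235]]}}

```text
clock: 3.65
ee_pos: [0.5363, 0.2727, 0.1177]
ee_rot: [2.32, 2.118, -0.0]
force: [0.5, -0.8, -0.6]
grip_width: 0.02
grasp_force: 0.0
```

```bash
python3 -c "
from h import *
import cv2
im=viewer.camera('top')[:,:,::-1]
cv2.imwrite('pics/t2.png',cv2.resize(im[130:320,90:410],(800,475),interpolation=cv2.INTER_CUBIC))
plan((-.06,.2,.19),(-.006,0.012,.19),(-.006,.012,.118),(-.006,.215,.118))"
```

```text
t 3.7 board [-0.0526  0.2187  0.1177] turn [-0.  0.  0.] F [ 1.  -0.  -0.5] w 0.0201
(-0.06, 0.2, 0.19) -> [-1.87 -0.74 -7.23]
(-0.006, 0.012, 0.19) -> [-20.67   4.65  -7.22]
(-0.006, 0.012, 0.118) -> [-2.067e+01  4.650e+00 -2.000e-02]
(-0.006, 0.215, 0.118) -> [-0.37  4.66 -0.03]
```

View pics/t2.png

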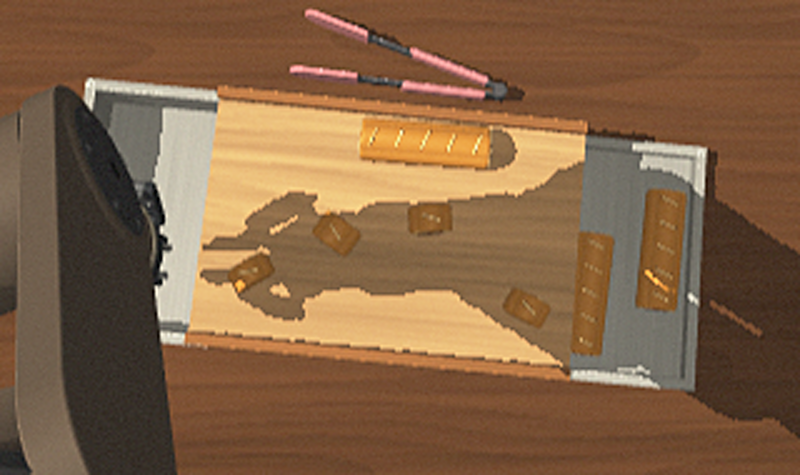

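The picture shows all four off-cuts still on the board, with A at the same place (crop 250,272). The sweep seems to have missed, so I check from the scene camera.

```bash
python3 -c "
from h import *
import cv2
im=viewer.camera('scene')[:,:,::-1]
im=cv2.resize(im[90:280,150:450],(800,507),interpolation=cv2.INTER_CUBIC)
s=read_state();M=R.from_rotvec(s['ee_rot']).as_matrix()
c=viewer.calibration('scene');T=c['camera_from_world']
for l in ([0,0,0],[0,0,.025]):
  p=T[:3,:3]@(s['ee_pos']+M@l)+T[:3,3]; q=c['K']@(p*[1,-1,-1]); q=q[:2]/q[2]; print((q-[150,90])*800/300)
cv2.imwrite('pics/s2.png',im)"
```

```text
[545.28993484 126.51343365]
[537.90716463 144.18412435]
```

View pics/s2.png

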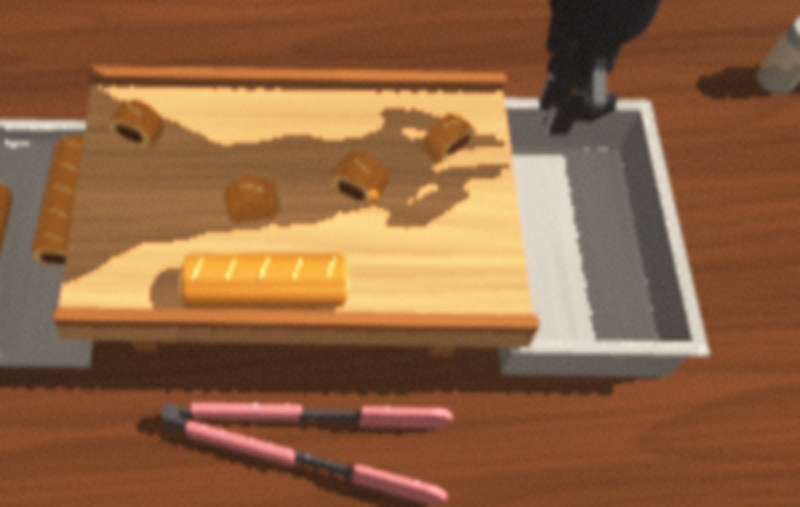

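The fingertips appear near (560,130), but the projected position is (538,144). I'll check the wrist geometry numerically.

```bash
python3 -c "
from h import *
s=read_state();M=R.from_rotvec(s['ee_rot']).as_matrix();c=viewer.calibration('wrist');T=c['camera_from_world'];K=c['K']
print(K[0],K[1])
Tt=np.eye(4);Tt[:3,:3]=M;Tt[:3,3]=s['ee_pos'];G=T@Tt; print('cam in tool',np.linalg.inv(G).round(4))
def pr(l):
  p=(G@[*l,1])[:3]*[1,-1,-1]; r=np.hypot(p[0],p[1]);t=np.arctan2(r,p[2]);return ((K[:2,2]+K[0,0]*t*p[:2]/r)*1.5625).round(0)
for y in(-.01,.01):
  for z in (0,.013,.025): print('tip',y,z,pr([.0,y,z]),pr([.011,y,z]))
W=np.array([0.5125,.1036,.1976])
for b in [(-.053,.134,.107),(-.008,.056,.107),(-.118,.19,.09),(.118,.19,.09),(.013,-.035,.107)]:
  print(b,pr(GOAL.T@(b2w(*b)-W)))
"
```

```text
[297.31863964   0.         254.81262509] [  0.         297.31863964 195.55596166]
cam in tool [[-3.000e-04  9.652e-01  2.617e-01  6.590e-02]
 [ 1.000e+00  0.000e+00  1.000e-03  5.000e-04]
 [ 1.000e-03  2.617e-01 -9.652e-01 -1.574e-01]
 [ 0.000e+00  0.000e+00  0.000e+00  1.000e+00]]
tip -0.01 0 [370. 367.] [369. 338.]
tip -0.01 0.013 [372. 354.] [371. 327.]
tip -0.01 0.025 [374. 344.] [373. 318.]
tip 0.01 0 [425. 367.] [425. 338.]
tip 0.01 0.013 [423. 354.] [423. 327.]
tip 0.01 0.025 [421. 344.] [422. 318.]
(-0.053, 0.134, 0.107) [412. 146.]
(-0.008, 0.056, 0.107) [493. 290.]
(-0.118, 0.19, 0.09) [298.  57.]
(0.118, 0.19, 0.09) [678.  83.]
(0.013, -0.035, 0.107) [515. 432.]
```

The wrist geometry fits the scene well. However, the pad ends show at row 360 instead of about 318, so the tips stand some 20–35 mm shorter than stated and passed over A. I'll lower over bare board to find the real tip height.

{"op": "arm_command", "data": {"increments": [[[0,0,0],[0,0,-4],0.235],[[0,0,0],[-1,-0.7,-7],0.235],[[0,0,0],[-5,-0.9,-7],0.235],[[0,0,0],[-9,-0.9,-7],0.235],[[0,0,0],[-13,-0.9,-7],0.235],[[0,0,0],[-16.9,-0.9,-7],0.235],[[0,0,0],[-16.9,-0.9,-4],0.235],[[0,0,0],[-16.9,-0.9,-1],0.235],[[0,0,0],[-16.9,-0.9,1.5],0.235],[[0,0,0],[-16.9,-0.9,1.5],0.235],[[0,0,0],[-16.9,-0.9,1.5],0.235]]}}

```text
clock: 4.67
ee_pos: [0.511, 0.1042, 0.1025]
ee_rot: [-2.321, -2.115, 0.003]
force: [-0.7, 0.3, -0.1]
grip_width: 0.0201
grasp_force: 0.0
```

```bash
python3 -c "
from h import *
import cv2
im=viewer.camera('scene')[:,:,::-1]
a=cv2.resize(im[100:190,210:360],(800,480),interpolation=cv2.INTER_CUBIC)
plan()
s=read_state();M=R.from_rotvec(s['ee_rot']).as_matrix()
c=viewer.calibration('scene');T=c['camera_from_world']
for l in ([0,0,0],[0,0,.025],[0,.0245,0],[0,.0245,.025]):
  p=T[:3,:3]@(s['ee_pos']+M@l)+T[:3,3]; q=c['K']@(p*[1,-1,-1]); q=q[:2]/q[2]; print(l,((q-[210,100])*800/150).round())
cv2.imwrite('pics/s3.png',a)"
```

```text
t 4.72 board [-0.0613  0.0495  0.1035] turn [-0.  0. -0.] F [0.8 0.3 0.4] w 0.0199
[0, 0, 0] [376. 200.]
[0, 0, 0.025] [372. 235.]
[0, 0.0245, 0] [378. 245.]
[0, 0.0245, 0.025] [374. 279.]
```

View pics/s3.png

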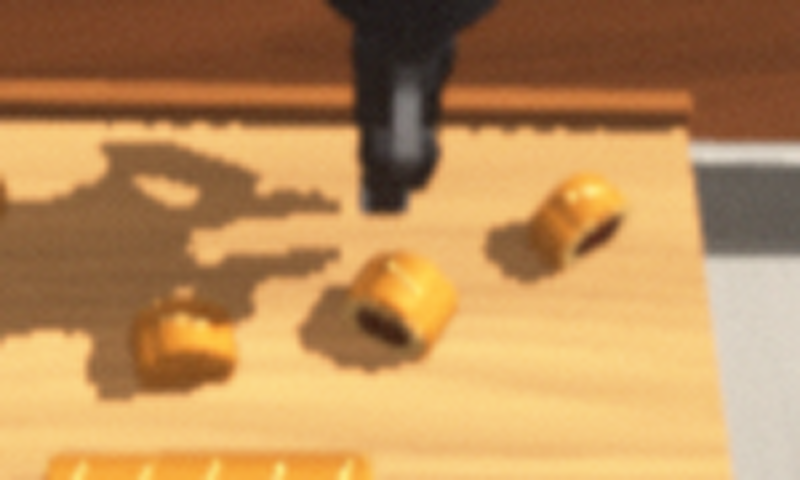

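The near fingertip ends at row 212 with its shadow tips at (340,255), so it is still roughly 20 mm above the board. I'll feel downward.

{"op": "arm_command", "data": {"increments": [[[0,0,0],[0,0,0.6],0.235],[[0,0,0],[0,0,1.2],0.235],[[0,0,0],[0,0,1.2],0.235]]}}

```text
clock: 4.97
ee_pos: [0.512, 0.1049, 0.0908]
ee_rot: [2.321, 2.117, 0.001]
force: [-0.3, -0.0, -0.8]
grip_width: 0.0205
grasp_force: 0.0
```

{"op": "arm_command", "data": {"increments": [[[0,0,0],[0,0,0.3],0.235],[[0,0,0],[0,0,0.3],0.235]]}}

```text
clock: 5.13
ee_pos: [0.5119, 0.1049, 0.0878]
ee_rot: [2.321, 2.117, 0.0]
force: [-0.3, 0.0, 1.2]
grip_width: 0.0199
grasp_force: 0.0
```

{"op": "arm_command", "data": {"increments": [[[0,0,0],[0,0,0.25],0.235],[[0,0,0],[0,0,0.25],0.235]]}}

```text
clock: 5.3
ee_pos: [0.5118, 0.1048, 0.0851]
ee_rot: [-2.321, -2.117, 0.0]
force: [-0.0, 0.7, -0.1]
grip_width: 0.0201
grasp_force: 0.0
```

```bash
python3 -c "
from h import *
import cv2
im=viewer.camera('scene')[:,:,::-1]
a=cv2.resize(im[100:190,210:360],(800,480),interpolation=cv2.INTER_CUBIC)
plan((-.053,.2,.085))
cv2.imwrite('pics/s4.png',a)"
```

```text
t 5.35 board [-0.0615  0.0498  0.0853] turn [-0.  0.  0.] F [ 0.2 -0.5  0.2] w 0.0199
(-0.053, 0.2, 0.085) -> [15.02  0.85  0.03]
```

View pics/s4.png

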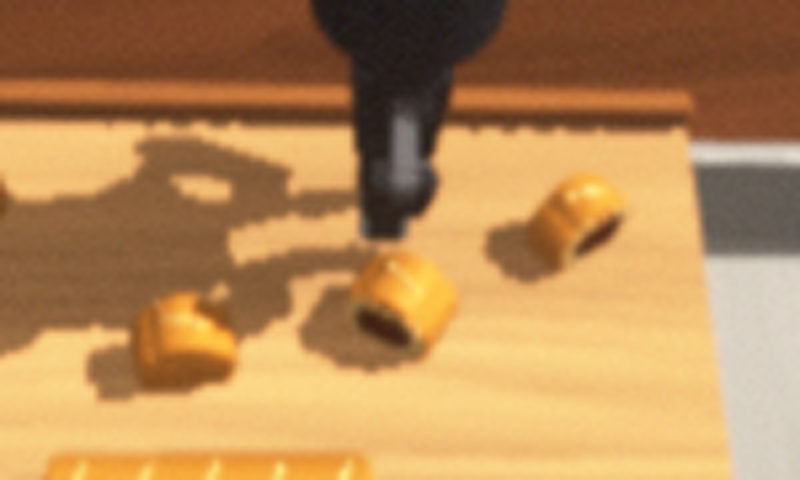

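The tip (383,238) nearly meets its shadow, so it is now only a few mm above the board. Sweeping A at this height.

{"op": "arm_command", "data": {"increments": [[[0,0,0],[1.5,0.2,0.1],0.235],[[0,0,0],[3,0.5,0.1],0.235],[[0,0,0],[4.2,0.8,0.1],0.235],[[0,0,0],[5.4,0.8,0.1],0.235],[[0,0,0],[6.6,0.8,0.1],0.235],[[0,0,0],[7.8,0.8,0.1],0.235],[[0,0,0],[9,0.8,0.1],0.235],[[0,0,0],[10.2,0.8,0.1],0.235],[[0,0,0],[11.4,0.8,0.1],0.235],[[0,0,0],[12.6,0.8,0.1],0.235],[[0,0,0],[13.8,0.8,0.1],0.235],[[0,0,0],[15,0.8,0.1],0.235],[[0,0,0],[16.2,0.8,0.1],0.235],[[0,0,0],[17,0.8,0.1],0.235],[[0,0,0],[17,0.8,0.1],0.235],[[0,0,0],[17,0.8,-3],0.235],[[0,0,0],[17,0.8,-6.5],0.235],[[0,0,0],[13,1.5,-9],0.235],[[0,0,0],[9,2.5,-9],0.235],[[0,0,0],[5,4,-9],0.235]]}}

```text
clock: 7.02
ee_pos: [0.555, 0.1557, 0.1773]
ee_rot: [2.318, 2.119, 0.004]
force: [1.3, 0.1, -1.1]
grip_width: 0.0202
grasp_force: 0.0
```

```bash
python3 -c "
from h import *
import cv2
a=viewer.camera('scene')[:,:,::-1][70:240,110:430]; b=viewer.camera('top')[:,:,::-1][130:320,90:410]
cv2.imwrite('pics/t5.png',np.vstack([cv2.resize(a,(560,297)),cv2.resize(b,(500,297))[:, :500] if 0 else cv2.resize(b,(560,303))]))
plan((-.008,.005,.16),(-.008,.005,.084),(-.008,.215,.084),(-.008,.215,.17))"
```

```text
t 7.12 board [-0.0218  0.1002  0.176 ] turn [ 0.1  0.1 -0.2] F [-0.8  1.3 -0.4] w 0.0201
(-0.008, 0.005, 0.16) -> [-9.51  1.41  1.61]
(-0.008, 0.005, 0.084) -> [-9.51  1.4   9.21]
(-0.008, 0.215, 0.084) -> [11.49  1.33  9.19]
(-0.008, 0.215, 0.17) -> [11.49  1.34  0.59]
```

View pics/t5.png

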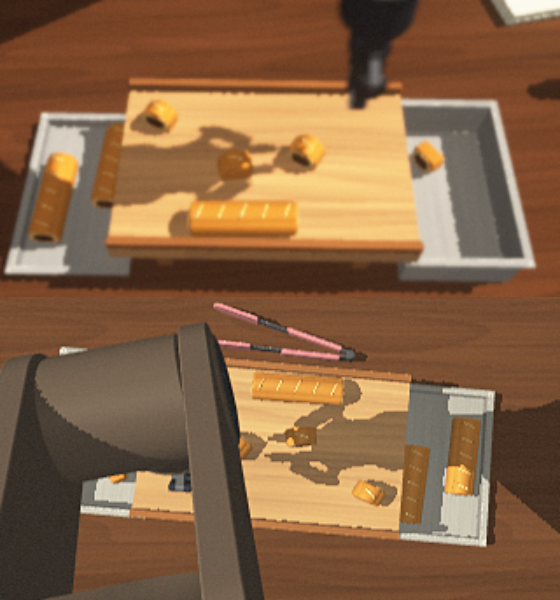

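A lies in the pan; the other three are untouched. Now B.

{"op": "arm_command", "data": {"increments": [[[0,0,0],[-4,0.2,0],0.235],[[0,0,0],[-8,0.2,0.5],0.235],[[0,0,0],[-9.7,0.2,3],0.235],[[0,0,0],[-9.7,0.2,6],0.235],[[0,0,0],[-9.7,0.2,9.1],0.235],[[0,0,0],[-9.7,0.2,9.2],0.235],[[0,0,0],[-9,0.7,9.2],0.235],[[0,0,0],[-8,1.3,9.2],0.235],[[0,0,0],[-6.8,1.4,9.2],0.235],[[0,0,0],[-5.6,1.4,9.2],0.235],[[0,0,0],[-4.4,1.4,9.2],0.235],[[0,0,0],[-3.2,1.4,9.2],0.235],[[0,0,0],[-2,1.4,9.2],0.235],[[0,0,0],[-0.8,1.4,9.2],0.235],[[0,0,0],[0.4,1.4,9.2],0.235],[[0,0,0],[1.6,1.4,9.2],0.235],[[0,0,0],[2.8,1.4,9.2],0.235],[[0,0,0],[4,1.4,9.2],0.235],[[0,0,0],[5.2,1.4,9.2],0.235]]}}

```text
clock: 8.7
ee_pos: [0.5736, 0.2082, 0.0833]
ee_rot: [-2.321, -2.117, 0.0]
force: [-0.0, -1.4, -0.2]
grip_width: 0.0203
grasp_force: 0.4
```

{"op": "arm_command", "data": {"increments": [[[0,0,0],[1.2,0,0],0.235],[[0,0,0],[2.4,0,0],0.235],[[0,0,0],[3.6,0,0],0.235],[[0,0,0],[4.8,0,0],0.235],[[0,0,0],[6,0,0],0.235],[[0,0,0],[6.6,0,0],0.235],[[0,0,0],[6.6,0,0],0.235],[[0,0,0],[6.6,0,-4],0.235],[[0,0,0],[6.6,0,-8],0.235],[[0,0,0],[6.6,0,-8],0.235],[[0,0,0],[6.6,0,-8],0.235]]}}

```text
clock: 9.62
ee_pos: [0.5811, 0.2729, 0.1659]
ee_rot: [2.32, 2.116, 0.006]
force: [0.1, 0.1, -1.0]
grip_width: 0.02
grasp_force: 0.0
```

```bash
python3 -c "
from h import *
import cv2
a=viewer.camera('scene')[:,:,::-1][70:240,110:430]
cv2.imwrite('pics/t6.png',cv2.resize(a,(640,340)))
plan((.013,-.085,.16),(.013,-.085,.084),(.013,.215,.084),(-.063,-.185,.16))"
```

```text
t 9.67 board [-0.009   0.223   0.1642] turn [ 0.1 -0.  -0. ] F [-0.9  0.9 -0.1] w 0.0199
(0.013, -0.085, 0.16) -> [-30.8    2.21   0.41]
(0.013, -0.085, 0.084) -> [-30.81   2.19   8.01]
(0.013, 0.215, 0.084) -> [-0.81  2.19  8.03]
(-0.063, -0.185, 0.16) -> [-40.8   -5.39   0.39]
```

View pics/t6.png

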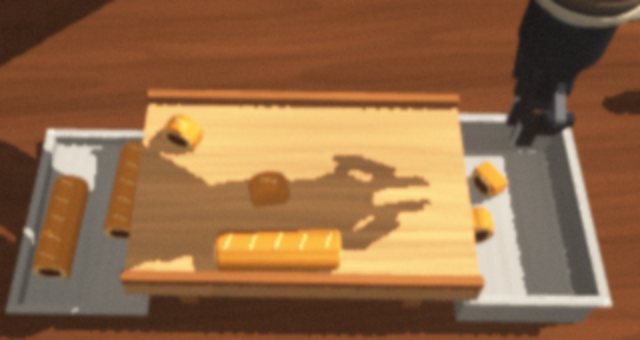

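A and B are both in the pan. Now C.

{"op": "arm_command", "data": {"increments": [[[0,0,0],[-4,0.5,0],0.235],[[0,0,0],[-8,1,0],0.235],[[0,0,0],[-12,1.5,0],0.235],[[0,0,0],[-16,2,0],0.235],[[0,0,0],[-20,2.1,0],0.235],[[0,0,0],[-24,2.1,0],0.235],[[0,0,0],[-28,2.1,0.4],0.235],[[0,0,0],[-31,2.1,1],0.235],[[0,0,0],[-31,2.1,4],0.235],[[0,0,0],[-31,2.1,7],0.235],[[0,0,0],[-31,2.1,8],0.235],[[0,0,0],[-31,2.1,8],0.235],[[0,0,0],[-29.5,2.1,8],0.235],[[0,0,0],[-28,2.1,8],0.235],[[0,0,0],[-26.8,2,8],0.235],[[0,0,0],[-25.6,1.8,8],0.235],[[0,0,0],[-24.4,1.6,8],0.235],[[0,0,0],[-23.2,1.4,8],0.235],[[0,0,0],[-22,1.2,8],0.235],[[0,0,0],[-20.8,1,8],0.235]]}}

```text
clock: 11.33
ee_pos: [0.5704, 0.066, 0.0835]
ee_rot: [2.321, 2.117, 0.0]
force: [0.6, -0.3, 0.7]
grip_width: 0.0203
grasp_force: 0.2
```

{"op": "arm_command", "data": {"increments": [[[0,0,0],[1.2,0,0],0.235],[[0,0,0],[2.4,0,0],0.235],[[0,0,0],[3.6,0,0],0.235],[[0,0,0],[4.8,0,0],0.235],[[0,0,0],[6,0,0],0.235],[[0,0,0],[7.2,0,0],0.235],[[0,0,0],[8.4,0,0],0.235],[[0,0,0],[9.6,0,0],0.235],[[0,0,0],[10.8,0,0],0.235],[[0,0,0],[12,0,0],0.235],[[0,0,0],[13.2,0,0],0.235],[[0,0,0],[14.4,0,0],0.235],[[0,0,0],[15.6,0,0],0.235],[[0,0,0],[16.8,0,0],0.235],[[0,0,0],[18,0,0],0.235],[[0,0,0],[19.2,0,0],0.235],[[0,0,0],[20.4,0,0],0.235],[[0,0,0],[20.9,0,0],0.235],[[0,0,0],[20.9,0,0],0.235]]}}

```text
clock: 12.92
ee_pos: [0.5898, 0.2742, 0.0833]
ee_rot: [2.32, 2.118, 0.001]
force: [-1.0, 0.2, 0.1]
grip_width: 0.0202
grasp_force: 0.0
```

{"op": "arm_command", "data": {"increments": [[[0,0,0],[0,0,-4],0.235],[[0,0,0],[0,0,-8],0.235],[[0,0,0],[0,0,-8],0.235],[[0,0,0],[0,0,-8],0.235]]}}

```text
clock: 13.25
ee_pos: [0.5912, 0.273, 0.166]
ee_rot: [2.32, 2.116, 0.006]
force: [0.9, -0.3, -0.3]
grip_width: 0.02
grasp_force: 0.0
```

```bash
python3 -c "
from h import *
import cv2
a=viewer.camera('scene')[:,:,::-1]; cv2.imwrite('pics/s7.png',a)
h=cv2.cvtColor(a,cv2.COLOR_BGR2HSV); m=cv2.inRange(h,(8,150,60),(24,255,255)); m[:, :100]=0
n,_,st,ce=cv2.connectedComponentsWithStats(m)
for s,c in zip(st[1:],ce[1:]):
  if 60<s[4]<3000: print(s,c.round(), w2b(px2w('scene',*c,.105,1)).round(3), w2b(px2w('scene',*c,.02,1)).round(3))
plan((-.063,-.19,.16),(-.063,-.19,.084),(-.063,.215,.084))"
```

```text
[191 127  20  19 233] [201. 136.] [-0.064 -0.136  0.105] [-0.131 -0.152  0.02 ]
[162 141  20  47 540] [172. 165.] [ 0.02  -0.195  0.105] [-0.037 -0.218  0.02 ]
[347 152  16  15 152] [354. 159.] [-0.     0.215  0.105] [-0.06   0.245  0.02 ]
[127 159  27  49 835] [140. 183.] [ 0.067 -0.258  0.105] [ 0.017 -0.29   0.02 ]
[372 159  18  18 226] [380. 168.] [0.021 0.269 0.105] [-0.035  0.306  0.02 ]
[346 174  10  16 120] [350. 181.] [0.057 0.197 0.105] [0.005 0.225 0.02 ]
t 13.3 board [0.001  0.224  0.1642] turn [ 0.1 -0.  -0. ] F [ 0.5 -0.2 -0.5] w 0.02
(-0.063, -0.19, 0.16) -> [-41.4   -6.39   0.39]
(-0.063, -0.19, 0.084) -> [-41.4   -6.4    7.99]
(-0.063, 0.215, 0.084) -> [-0.9  -6.41  8.01]
```

Three are in the pan. Now D.

{"op": "arm_command", "data": {"increments": [[[0,0,0],[-4,-2,0],0.235],[[0,0,0],[-7.5,-4,0],0.235],[[0,0,0],[-11,-6,0],0.235],[[0,0,0],[-15,-6.4,0],0.235],[[0,0,0],[-19,-6.4,0],0.235],[[0,0,0],[-23,-6.4,0],0.235],[[0,0,0],[-27,-6.4,0],0.235],[[0,0,0],[-31,-6.4,0],0.235],[[0,0,0],[-35,-6.4,0],0.235],[[0,0,0],[-39,-6.4,0],0.235],[[0,0,0],[-41.4,-6.4,0.4],0.235],[[0,0,0],[-41.4,-6.4,0.4],0.235],[[0,0,0],[-41.4,-6.4,4],0.235],[[0,0,0],[-41.4,-6.4,7],0.235],[[0,0,0],[-41.4,-6.4,8],0.235],[[0,0,0],[-41.4,-6.4,8],0.235],[[0,0,0],[-40.2,-6.4,8],0.235],[[0,0,0],[-39,-6.4,8],0.235],[[0,0,0],[-37.8,-6.4,8],0.235],[[0,0,0],[-36.6,-6.3,8],0.235]]}}

```text
clock: 14.97
ee_pos: [0.4939, -0.0843, 0.0844]
ee_rot: [2.32, 2.117, 0.001]
force: [0.0, 0.0, -0.0]
grip_width: 0.0203
grasp_force: 0.1
```

{"op": "arm_command", "data": {"increments": [[[0,0,0],[1.2,0,0],0.235],[[0,0,0],[2.4,0,0],0.235],[[0,0,0],[3.6,0,0],0.235],[[0,0,0],[4.8,0,0],0.235],[[0,0,0],[6,0,0],0.235],[[0,0,0],[7.2,0,0],0.235],[[0,0,0],[8.4,0,0],0.235],[[0,0,0],[9.6,0,0],0.235],[[0,0,0],[10.8,0,0],0.235],[[0,0,0],[12,0,0],0.235],[[0,0,0],[13.2,0,0],0.235],[[0,0,0],[14.4,0,0],0.235],[[0,0,0],[15.6,0,0],0.235],[[0,0,0],[16.8,0,0],0.235],[[0,0,0],[18,0,0],0.235],[[0,0,0],[19.2,0,0],0.235],[[0,0,0],[20.4,0,0],0.235]]}}

```text
clock: 16.38
ee_pos: [0.5122, 0.1185, 0.0833]
ee_rot: [2.321, 2.117, 0.0]
force: [-0.0, 0.5, 1.0]
grip_width: 0.0202
grasp_force: 0.2
```

```bash
cat > blob.py <<'E'
from h import *
import cv2,sys
a=viewer.camera('scene')[:,:,::-1]; cv2.imwrite('pics/'+sys.argv[1]+'.png',a)
h=cv2.cvtColor(a,cv2.COLOR_BGR2HSV); m=cv2.inRange(h,(8,150,60),(24,255,255)); m[:, :100]=0
n,_,st,ce=cv2.connectedComponentsWithStats(m)
for s,c in zip(st[1:],ce[1:]):
  if 60<s[4]<3000: print(s,c.round(), w2b(px2w('scene',*c,.105,1)).round(3), w2b(px2w('scene',*c,.02,1)).round(3))
plan((-.063,.225,.084))
E
python3 blob.py s8
```

```text
[ 100    0   94   37 2785] [143.  15.] [-0.515 -0.348  0.105] [-0.642 -0.391  0.02 ]
[293 131  15  21 185] [300. 141.] [-0.049  0.094  0.105] [-0.115  0.109  0.02 ]
[162 141  21  47 537] [172. 164.] [ 0.019 -0.195  0.105] [-0.038 -0.218  0.02 ]
[347 151  16  16 156] [354. 159.] [-0.     0.215  0.105] [-0.06   0.245  0.02 ]
[126 158  28  50 849] [140. 183.] [ 0.067 -0.258  0.105] [ 0.017 -0.29   0.02 ]
[372 159  18  18 227] [380. 168.] [0.021 0.269 0.105] [-0.035  0.306  0.02 ]
[345 174  11  16 124] [350. 181.] [0.057 0.197 0.105] [0.005 0.225 0.02 ]
t 16.43 board [-0.0621  0.065   0.0834] turn [ 0. -0.  0.] F [0.5 2.2 0.9] w 0.0204
(-0.063, 0.225, 0.084) -> [16.   -0.08 -0.05]
```

D is travelling ahead of the fingers; continue over the end.

{"op": "arm_command", "data": {"increments": [[[0,0,0],[1.2,0.2,0],0.235],[[0,0,0],[2.4,0.4,0],0.235],[[0,0,0],[3.6,0.5,0],0.235],[[0,0,0],[4.8,0.5,0],0.235],[[0,0,0],[6,0.5,0],0.235],[[0,0,0],[7.2,0.5,0],0.235],[[0,0,0],[8.4,0.5,0],0.235],[[0,0,0],[9.6,0.5,0],0.235],[[0,0,0],[10.8,0.5,0],0.235],[[0,0,0],[12,0.5,0],0.235],[[0,0,0],[13.2,0.5,0],0.235],[[0,0,0],[14.4,0.5,0],0.235],[[0,0,0],[15.6,0.5,0],0.235],[[0,0,0],[16,0.5,0],0.235],[[0,0,0],[16,0.5,0],0.235],[[0,0,0],[16,0.5,-4],0.235],[[0,0,0],[16,0.5,-8],0.235],[[0,0,0],[12,0.5,-10],0.235],[[0,0,0],[4,-2,-10],0.235],[[0,0,0],[-4,-4,-10],0.235]]}}

```text
clock: 18.1
ee_pos: [0.4984, 0.1603, 0.1842]
ee_rot: [2.319, 2.117, 0.004]
force: [-0.4, -0.8, -1.0]
grip_width: 0.02
grasp_force: 0.0
```

{"op": "arm_command", "data": {"increments": [[[0,0,0],[-4,0,0],0.235],[[0,0,0],[-8,0,0],0.235],[[0,0,0],[-12,0,0],0.235],[[0,0,0],[-12,0,0],0.235],[[0,0,0],[-12,0,0],0.235]]}}

```text
clock: 18.52
ee_pos: [0.4868, 0.0395, 0.183]
ee_rot: [2.325, 2.112, -0.0]
force: [0.0, 1.1, 1.0]
grip_width: 0.0199
grasp_force: 0.0
```

```bash
python3 blob.py s9; python3 -c "
import cv2
from plant import viewer
b=viewer.camera('top')[:,:,::-1][130:320,90:410]
a=cv2.imread('pics/s9.png')[70:240,110:430]
import numpy as np
cv2.imwrite('pics/fin.png',np.vstack([cv2.resize(a,(560,298)),cv2.resize(b,(560,300))]))"
```

```text
[ 100    0   94   36 2824] [143.  15.] [-0.514 -0.346  0.105] [-0.641 -0.389  0.02 ]
[177  53  17   8  63] [184.  56.] [-0.335 -0.205  0.105] [-0.438 -0.23   0.02 ]
[106  60  79  21 434] [139.  68.] [-0.286 -0.319  0.105] [-0.383 -0.359  0.02 ]
[162 141  20  47 539] [172. 165.] [ 0.019 -0.195  0.105] [-0.038 -0.219  0.02 ]
[343 151  20  20 251] [352. 161.] [0.003 0.207 0.105] [-0.056  0.237  0.02 ]
[126 158  28  50 855] [140. 183.] [ 0.067 -0.258  0.105] [ 0.016 -0.29   0.02 ]
[372 159  18  18 225] [380. 167.] [0.021 0.269 0.105] [-0.036  0.306  0.02 ]
[345 174  11  16 126] [350. 181.] [0.057 0.197 0.105] [0.005 0.225 0.02 ]
t 18.57 board [-0.0803 -0.0162  0.183 ] turn [ 0.  -0.  -0.1] F [-0.2  1.2 -0.1] w 0.02
(-0.063, 0.225, 0.084) -> [24.12  1.66  9.9 ]
```

View pics/fin.png

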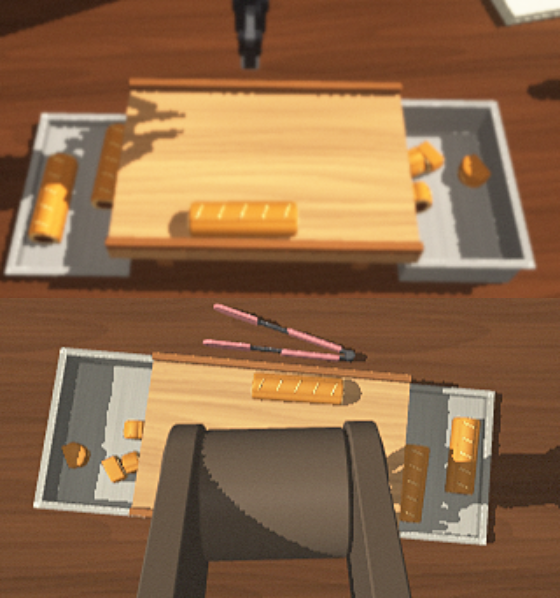

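The board is clear and all four off-cuts lie in the pan: two side by side near (425,160), one at (422,195) and one at (473,172). The rolls and tongs are where they were, so I'm handing in.

```bash
python3 -c "
from plant import ticket
print(ticket.job_done())"
```

```text
the job is handed in; nothing more can be done
None
```

I swept all four off-cuts over the board's end into the deep pan and handed the job in at about 18.6 s; the final pictures show the rolls and tongs unmoved, but no verdict came back.

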